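Weigh down the glue-up with the heavy tin

TASK

One of the three look-alike green tins is packed with steel and the other two are almost empty: find the heavy one by feel and set it down gently, upright and wholly inside the blue ring on the gluing press, so that its weight presses the board fully down. Leave the two light tins standing upright on the bench, and do not disturb the tape, spray bottle, screwdriver or tub.

Things in the scene. Friction and masses are not known exactly. Their poses are not given: they have to be found in the camera images.
- tin_a_mid (a point): round closed tin, green with a pale paper band and a steel lid, 52 mm diameter, 84 mm tall, standing on the bench at the start; the three tins look alike. The point is the tin's centre, half-way up (42 mm above its underside); z along the tin's axis. Which of the three is the heavy one changes from start to start: it weighs 0.54 to 0.68 kg, the other two 0.10 to 0.16 kg each. The contents are loose and may shift about 3 mm
- tin_b_mid (a point): round closed tin, green with a pale paper band and a steel lid, 52 mm diameter, 84 mm tall, standing on the bench at the start; the three tins look alike. The point is the tin's centre, half-way up (42 mm above its underside); z along the tin's axis. Which of the three is the heavy one changes from start to start: it weighs 0.54 to 0.68 kg, the other two 0.10 to 0.16 kg each. The contents are loose and may shift about 3 mm
- tin_c_mid (a point): round closed tin, green with a pale paper band and a steel lid, 52 mm diameter, 84 mm tall, standing on the bench at the start; the three tins look alike. The point is the tin's centre, half-way up (42 mm above its underside); z along the tin's axis. Which of the three is the heavy one changes from start to start: it weighs 0.54 to 0.68 kg, the other two 0.10 to 0.16 kg each. The contents are loose and may shift about 3 mm
- board_top (a point): centre of the upper face of the pale pressing board of the gluing press, in the middle of a painted blue ring of 112 mm outer diameter; 70 mm above the bench while the board is up, 60 mm when fully down. The board is 175 mm square and 12 mm thick, level, and slides straight down on four steel corner posts that stand up to 74 mm above the bench; x and y along the board's edges, z up. The press base is 200 mm square and fixed to the bench
- press_board (a joint): how far the pressing board has sunk, m: 0 up (start), 0.010 fully down on the dark drawer front. Springs hold it up: it begins to sink under about 1.5 N and is fully down from about 3.0 N, so the heavy tin alone brings it all the way and a light tin hardly moves it; it rises again when unloaded
- tape: bystander: blue roll of masking tape lying flat, 104 mm diameter, 48 mm high; origin at the centre of its underside
- sprayer: bystander: white spray bottle with a red trigger head, 72 mm diameter, 196 mm tall; origin at the centre of its underside
- driver: bystander: red-handled screwdriver lying on the bench near the robot, 200 mm long; x along the tool
- tub: bystander: white round wax tub, 96 mm diameter, 90 mm tall; origin at the centre of its underside

How it is judged:
At the end, for the whole second after the job is handed in: The pressing board is down by more than 8.5 mm of its 10 and at rest; one tin stands on it with its axis within 30 mm of the ring's centre; the other two stand on the bench (centres below 50 mm); all three are upright within 0.12 rad (value of joint press_board above 0.0085 m and velocity of joint press_board below 0.01 m/s and ((horizontal distance between tin_a_mid and board_top below 0.03 m and height (world z) of tin_a_mid above 0.09 m and height (world z) of each of tin_b_mid, tin_c_mid below 0.05 m) or (horizontal distance between tin_b_mid and board_top below 0.03 m and height (world z) of tin_b_mid above 0.09 m and height (world z) of each of tin_a_mid, tin_c_mid below 0.05 m) or (horizontal distance between tin_c_mid and board_top below 0.03 m and height (world z) of tin_c_mid above 0.09 m and height (world z) of each of tin_a_mid, tin_b_mid below 0.05 m)) and angle between each of tin_a_mid, tin_b_mid, tin_c_mid's own z axis and vertical below 0.12 rad); the robot touches nothing.
It fails at once if the tape roll is moved by more than 40 mm (distance of tape from where it was at the start of the episode above 0.04 m).
It fails at once if the spray bottle is moved by more than 40 mm (distance of sprayer from where it was at the start of the episode above 0.04 m).
It fails at once if the screwdriver is moved by more than 40 mm (distance of driver from where it was at the start of the episode above 0.04 m).
It fails at once if the tub is moved by more than 40 mm (distance of tub from where it was at the start of the episode above 0.04 m).
It fails at once if the board is slammed down (sinks faster than 0.5 m/s, as when a tin is dropped on it) (velocity of joint press_board above 0.5 m/s).
It also fails if it takes over 72 s, if anything falls off the work surface, if the arm or the gripper's body presses on something with over 40 N, if the wrist force passes 120 N, or if a joint passes its speed limit or range.

ROBOT

A 7-joint arm with a two-finger parallel gripper is mounted at the origin on the work surface. World frame = base frame: x ahead of the robot, y to its left, z up, the work surface at z = 0. Lengths are in m, angles in rad, forces in N, time in s.
With the tool pointing down it reaches from about 0.425 to 0.825 m from the base axis. Payload 3.6 kg.
Tool frame: the origin (TCP) lies on the centre line of the jaws, within the pads' length; the fingertips stand 19 mm ahead of it and the grasp point (between the pads) is the TCP; z points along the fingers, y is the line along which they close (so a half turn about z gives the same grasp; the last joint's range is limited). The gripper opens to 85 mm and grips with 20 to 120 N. Pads are 22 mm wide; open, the fingers measure 114 mm over their backs; the gripper's body (76 mm by 85 mm) begins 54 mm behind the grasp point. The pads swing forward as they close: fully open they stand 13 mm farther back than shut.
Start: joints at [-1.21, 0.615, -0.013, 1.423, 0.008, 1.103, -0.04], TCP at [0.245, 0.602, 0.25] pointing down, gripper open.
Joint ranges: [-3.12, 3.12], [-0.3, 2.06], [-1.34, 1.32], [0.26, 2.42], [-1.36, 4.5], [0.01, 1.98], [-2.84, 2.84]. Speed limits (rad/s): [2.79, 2.79, 3.14, 3.14, 3.14, 3.14, 3.14].

INTERFACE

Orientations are given as a unit quaternion [x, y, z, w].
In Python, from plant import ctrl gives the robot as it stands. The module is installed in compiled form; this text tells all that it offers.
- The arm moves only by the tool drive_tool, never from a script. Its argument "commands" is a list of rows, each a list of 7 numbers: the turn, a rotation vector about the tool's x, y, z in rad, then the shift along the tool's x, y, z in m, then the closure, from 0 (fully open) to 1 (shut). In form: [[wx, wy, wz, x, y, z, grip], ...]. A call has 1 to 20 rows; each row is the pose to reach, as a shift and turn from the pose commanded when the call began, along the tool's axes at that moment; what a row does not reach only later rows make up. A row lasts 1/8 s, in which the tool goes at most 62.5 mm and 10.7 degrees, less where a joint would pass 70% of its speed; a pose out of reach is approached as far as the arm can. A call with a gripper value outside its range is refused whole. The fingers move at their own pace and stop on an object; "force" is the grip in N (left out, the last holds). Time passes only in rows, so rows that repeat a pose let the fingers close. It gives the time, the measured TCP pose, the force, the opening and the grip force at its end, in the units of the state.
- ctrl.observe(): the state, without advancing time (a new reading comes with each control period).
- ctrl.capture(name): name is "scene" or "side" or "wrist"; returns a dict with "image" (400x640x3 uint8, red, green, blue), "intrinsics" (3x3 intrinsics, pixels), "rvec" (rotation vector, rad) and "tvec" (3), from world to camera coordinates, as OpenCV has them. Camera axes: x right, y down, z forward; pixel columns grow to the right and rows downward; lengths in m; the calibration is good to about 2 mm. A picture is of the moment at which its call begins. There is no depth.
- ctrl.hand_in(): hands the job in; it is judged then, once.
The state is a dict: "time": time; "joints": joint angles; "qvel": joint speeds; "tau": joint torques, N m; "ee_pos": TCP position; "orientation": TCP orientation; "wrist_force": force on the tool from outside, world axes, zero at the start; "ft_torque": the same for the moment, N m; "opening": opening from 0.0 (shut) to 1.0 (fully open); "grip_force": force on a finger pad.
Only numpy, scipy, OpenCV 4.12 (cv2) and the standard library are available. Lean on these libraries where they do the work, as an engineer would, in place of code of your own. Each camera call takes 0.05 s, during which the arm holds its last target. There are 200 camera calls.

## Working session

There is one attempt and no reset: what is moved stays moved. The work goes in short steps, Python scripts to look and compute and a tool call to move; the robot and the scene stay as the last step left them, time stands still between calls to the robot, and variables do not carry over. Pictures are saved under pics/ and viewed, at most 10 in all, crops included, and the job is handed in when it is done.

Besides the shell and the picture viewer there is one more tool, called after "Emit:" as name([rows], argument=value, ...), one row to a line, values as JSON. drive_tool: Moves the arm, as the interface text tells. Its arguments: {"type":"object","properties":{"commands":{"type":"array","items":{"type":"array","items":{"type":"number"}}},"force":{"type":"number"}},"required":["commands"]}

```bash
mkdir -p pics; cat > h.py <<'E'
import numpy as np, cv2
from plant import ctrl
def cap(n,save=None):
    c=ctrl.capture(n); c["R"]=cv2.Rodrigues(np.array(c["rvec"],float))[0]; c["t"]=np.array(c["tvec"],float).ravel()
    c["K"]=np.array(c["intrinsics"],float)
    if save: cv2.imwrite("pics/"+save,c["image"][:,:,::-1])
    return c
def onplane(c,uv,z):
    d=c["R"].T@np.linalg.solve(c["K"],[uv[0],uv[1],1.]); o=-c["R"].T@c["t"]
    return o+d*(z-o[2])/d[2]
def proj(c,p):
    q=c["K"]@(c["R"]@np.array(p,float)+c["t"]); return q[:2]/q[2]
E
python3 - <<'E'
from h import *
s=ctrl.observe();print(s)
for n in("scene","side"):
    c=cap(n,n+"0.png");print(n,-c["R"].T@c["t"])
E
```

```text
{'time': 0.0, 'joints': array([-1.21050134,  0.61595684, -0.01262863,  1.42491391,  0.00809808,
        1.10338032, -0.04040481]), 'qvel': array([-0.00063411, -0.00091839, -0.00063179, -0.00118445, -0.00082631,
        0.00073104,  0.00133771]), 'tau': array([ 1.26966543e-04, -4.69219458e+01,  2.58629154e-01, -1.71036601e+01,
        9.81241727e-03,  9.66609980e-03, -1.57477632e-05]), 'ee_pos': array([0.2449082 , 0.60132216, 0.24910864]), 'orientation': array([ 1.92159167e-01,  9.81362906e-01, -1.28263165e-03, -2.36200826e-04]), 'wrist_force': array([-0.0386994 ,  0.09992284,  0.05246117]), 'ft_torque': array([ 0.00972518, -0.01158119,  0.01268011]), 'grip_force': 0.0, 'opening': 1.0020844658998678}
scene [1.27969648 0.13461535 0.584599  ]
side [ 0.18998162 -0.69514746  0.70243494]
```

View pics/scene0.png

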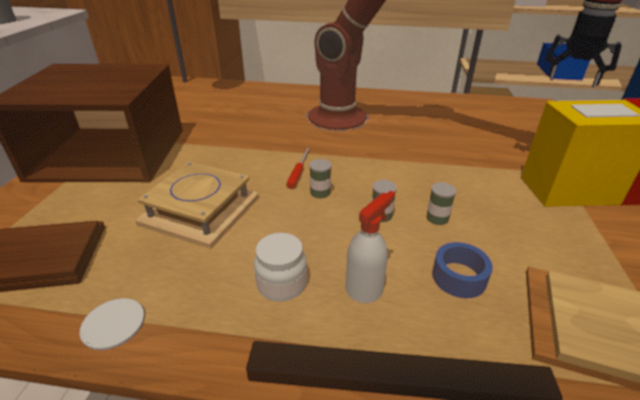

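View pics/side0.png

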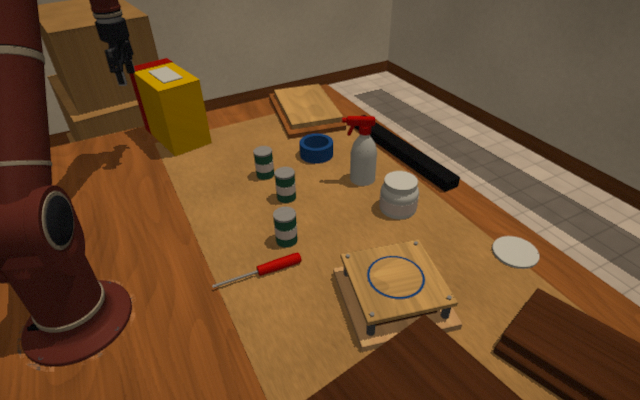

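The scene view shows tins near (320,178), (384,198) and (440,204), and the press ring at (195,187). The side view shows tins near (264,163), (286,185) and (286,227), and the ring at (396,277). The tub, sprayer and tape lie beyond the tins.

```bash
python3 - <<'E'
from h import *
for n in("scene","side"):
    c=cap(n); hsv=cv2.cvtColor(c["image"],cv2.COLOR_RGB2HSV)
    m=cv2.inRange(hsv,(40,40,20),(95,255,160))
    m=cv2.morphologyEx(m,cv2.MORPH_CLOSE,np.ones((15,1),np.uint8))
    k,_,st,ce=cv2.connectedComponentsWithStats(m)
    for i in range(1,k):
        if st[i,4]>120:
            x,y,w,h,a=st[i]; print(n,st[i],onplane(c,(x+w/2-.5,y+h/2-.5),0.038).round(4))
    b=cv2.inRange(hsv,(100,90,40),(130,255,255))
    k,l,st,ce=cv2.connectedComponentsWithStats(cv2.dilate(b,np.ones((3,3),np.uint8)))
    for i in range(1,k):
        if st[i,4]>150:
            ys,xs=np.where(l==i); 
            P=np.array([onplane(c,(u,v),0.07)[:2] for u,v in zip(xs,ys)])
            (cx,cy),r=cv2.minEnclosingCircle(P.astype(np.float32)); print(n,"blue",st[i],round(cx,4),round(cy,4),round(r,4))
    # driver / sprayer red
    r=cv2.inRange(hsv,(0,180,110),(6,255,255))|cv2.inRange(hsv,(174,180,110),(180,255,255))
    k,l,st,ce=cv2.connectedComponentsWithStats(r)
    for i in range(1,k):
        if st[i,4]>100: print(n,"red",st[i],onplane(c,ce[i],0.015).round(3), onplane(c,ce[i],0.17).round(3))
c=cap("scene")
for u in[(281,290),(365,295)]: print(onplane(c,u,0).round(3))
c=cap("side")
for u in[(399,215),(363,184),(214,288)]: print(onplane(c,u,0).round(3))
E
```

```text
scene blue [537  42  32  34 563] -0.6017 0.8936 0.2788
scene blue [553  54  37  27 747] -0.4908 0.8787 0.1962
scene blue [623  60  17  38 372] -0.3876 1.0949 0.2665
scene blue [436 243  56  40 898] 0.7305 0.3123 0.0506
scene red [288 163  14  25 171] [ 0.416 -0.062  0.015] [ 0.651 -0.009  0.17 ]
scene red [360 192  34  40 634] [0.537 0.152 0.015] [0.739 0.147 0.17 ]
side [255 153  19  26 356] [0.5157 0.2868 0.038 ]
side [276 176  20  27 416] [0.5228 0.1532 0.038 ]
side [275 218  22  29 492] [ 0.4534 -0.0009  0.038 ]
side blue [299 133  35  31 953] 0.663 0.2579 0.0863
side blue [367 256  59  44 500] 0.5765 -0.2549 0.0579
side red [134  58  38  13 175] [0.394 1.376 0.015] [0.348 0.909 0.17 ]
side red [342 116  33   4 116] [0.932 0.441 0.015] [0.765 0.184 0.17 ]
side red [257 253  44  20 356] [ 0.409 -0.061  0.015] [ 0.36  -0.204  0.17 ]
[ 0.785 -0.013  0.   ]
[0.774 0.144 0.   ]
[ 0.749 -0.043  0.   ]
[0.742 0.116 0.   ]
[ 0.262 -0.049  0.   ]
```

```bash
python3 - <<'E'
from h import *
c=cap("scene")
for u in[(560,203),(526,192),(640,205)]: print(onplane(c,u,0).round(3))
p=onplane(c,(526,192),0)
for z in(.15,.2,.25,.3): print(z,proj(c,[p[0],p[1],z]))
d=cap("side")
for u in[(181,152),(209,142)]: print(onplane(d,u,0).round(3))
p=onplane(d,(209,142),0)
for z in(.15,.2,.25,.3): print(z,proj(d,[p[0],p[1],z]))
E
```

```text
[0.416 0.6   0.   ]
[0.379 0.53  0.   ]
[0.394 0.792 0.   ]
0.15 [544.96116123 139.40837373]
0.2 [552.07508861 119.67682854]
0.25 [559.65007333  98.66647159]
0.3 [567.73243857  76.24881865]
[0.332 0.548 0.   ]
[0.429 0.565 0.   ]
0.15 [200.43314294  99.58598135]
0.2 [197.30847554  84.11593205]
0.25 [194.03305868  67.89953072]
0.3 [190.59571331  50.8814307 ]
```

Emit:
drive_tool([
  [0, 0, 0, 0, 0, -0.06, 0],
  [0, 0, 0, 0, 0, -0.08, 0],
  [0, 0, 0.1, -0.05, -0.06, -0.08, 0],
  [0, 0, 0.25, -0.112, -0.129, -0.08, 0],
  [0, 0, 0.4, -0.112, -0.129, -0.08, 0],
  [0, 0, 0.55, -0.17, -0.143, -0.06, 0],
  [0, 0, 0.675, -0.23, -0.156, -0.04, 0],
  [0, 0, 0.675, -0.29, -0.17, 0, 0],
  [0, 0, 0.675, -0.345, -0.185, 0.02, 0],
  [0, 0, 0.675, -0.37, -0.19, 0.04, 0],
  [0, 0, 0.675, -0.37, -0.19, 0.04, 0],
  [0, 0, 0.675, -0.37, -0.19, 0.04, 0],
])

```text
time: 1.9
ee_pos: [0.5156, 0.2875, 0.2105]
orientation: [0.506, 0.863, 0.0, -0.001]
wrist_force: [-0.3, 0.4, 0.2]
opening: 1.002
grip_force: 0.0
```

```bash
python3 - <<'E'
from h import *
s=ctrl.observe();print(s["time"],s["ee_pos"],s["orientation"],s["wrist_force"])
c=cap("wrist","w1.png"); print(-c["R"].T@c["t"]); print([proj(c,p) for p in([.516,.287,.084],[.523,.153,.084])])
E
```

```text
1.9 [0.51562795 0.28753866 0.21049764] [ 5.05823918e-01  8.62636507e-01  3.54966273e-04 -5.43174708e-04] [-0.27370724  0.37000587  0.21105952]
[0.47742415 0.35342781 0.33466559]
[array([322.25538957, 199.97161279]), array([257.73877726, 324.5137214 ])]
```

View pics/w1.png

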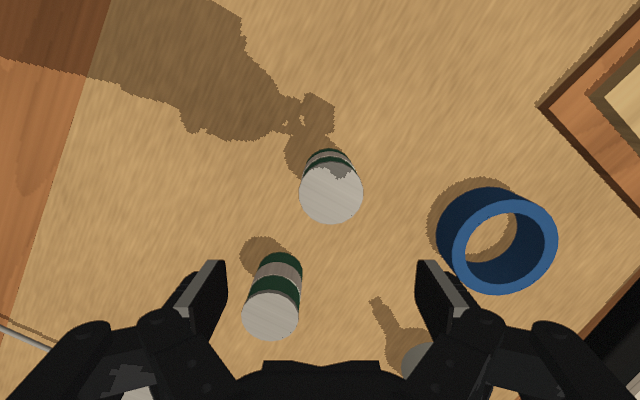

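The wrist view shows tin 1's lid centred at about (331,194) and tin 2's at (271,317). The tape is at (497,240), well clear.

```bash
python3 - <<'E'
from h import *
c=cap("wrist")
for u,r in(((331,193.5),(363,193.5)),((270.5,316.5),(299.5,316.5))):
    p=onplane(c,u,.084);print(p.round(4),np.linalg.norm(onplane(c,r,.084)-p))
s=ctrl.observe();from scipy.spatial.transform import Rotation as Ro
R=Ro.from_quat(s["orientation"]).as_matrix();print(R.round(3)); print(R.T@(onplane(c,(331,193.5),.084)*[1,1,0]+[0,0,.05]-s["ee_pos"]))
E
```

```text
[0.5194 0.2959 0.084 ] 0.025881860013740095
[0.5294 0.1671 0.084 ] 0.02658785285228931
[[-0.49   0.872  0.001]
 [ 0.872  0.49   0.002]
 [ 0.001  0.001 -1.   ]]
[0.00431317 0.00697883 0.16119221]
```

Emit:
drive_tool([
  [0, 0, 0, 0.004, 0.007, 0.05, 0],
  [0, 0, 0, 0.004, 0.007, 0.1, 0],
  [0, 0, 0, 0.004, 0.007, 0.14, 0],
  [0, 0, 0, 0.004, 0.007, 0.16, 0],
  [0, 0, 0, 0.004, 0.007, 0.16, 0],
  [0, 0, 0, 0.004, 0.007, 0.16, 0.6],
  [0, 0, 0, 0.004, 0.007, 0.16, 0.6],
  [0, 0, 0, 0.004, 0.007, 0.16, 0.6],
  [0, 0, 0, 0.004, 0.007, 0.16, 0.6],
  [0, 0, 0, 0.004, 0.007, 0.16, 0.6],
  [0, 0, 0, 0.004, 0.007, 0.16, 0.6],
  [0, 0, 0, 0.004, 0.007, 0.15, 0.6],
  [0, 0, 0, 0.004, 0.007, 0.135, 0.6],
  [0, 0, 0, 0.004, 0.007, 0.12, 0.6],
  [0, 0, 0, 0.004, 0.007, 0.12, 0.6],
  [0, 0, 0, 0.004, 0.007, 0.12, 0.6],
  [0, 0, 0, 0.004, 0.007, 0.12, 0.6],
  [0, 0, 0, 0.004, 0.007, 0.12, 0.6],
], force=50)

```text
time: 4.25
ee_pos: [0.52, 0.2932, 0.0897]
orientation: [0.506, 0.862, -0.001, -0.0]
wrist_force: [0.6, 0.6, -7.8]
opening: 0.593
grip_force: 53.7
```

Emit:
drive_tool([
  [0, 0, 0, 0, 0, 0, 0.6],
  [0, 0, 0, 0, 0, 0, 0.6],
])

```text
time: 4.5
ee_pos: [0.5203, 0.2933, 0.0902]
orientation: [0.506, 0.862, -0.0, -0.0]
wrist_force: [0.6, 0.0, -6.6]
opening: 0.594
grip_force: 53.7
```

```bash
python3 - <<'E'
from h import *
c=cap("side","s1.png");s=ctrl.observe();print(s["wrist_force"],s["ft_torque"],s["ee_pos"],s["joints"])
E
```

```text
[-0.1921128  -0.17373679 -7.32410254] [-0.02436865  0.0103305   0.05024469] [0.52030186 0.29331389 0.09021309] [-0.64604956  0.72933283  0.15700406  1.74620785 -0.16658008  0.67921773
  0.11058033]
```

View pics/s1.png

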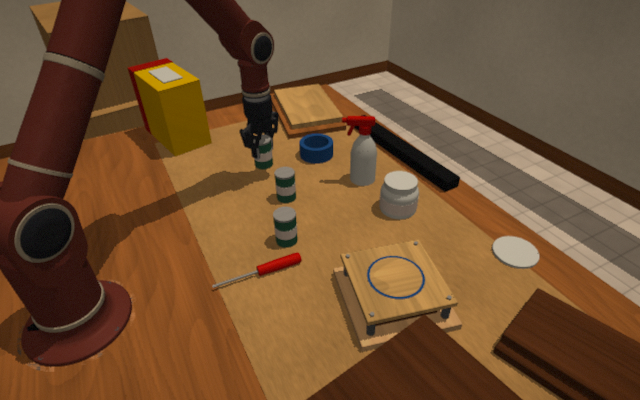

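The wrist reads about 7 N, far above the 1.6 N a light tin could give, so this is the heavy tin. The side view shows it clear of the bench at (264,155), with the press unchanged. Next I lift it and carry it above the press.

Emit:
drive_tool([
  [0, 0, 0, 0, 0, -0.05, 0.6],
  [0, 0, 0, 0, 0, -0.1, 0.6],
  [0, 0, 0.03, -0.015, -0.006, -0.12, 0.6],
  [0, 0, 0.1, -0.05, -0.022, -0.12, 0.6],
  [0, 0, 0.18, -0.095, -0.041, -0.12, 0.6],
  [0, 0, 0.26, -0.14, -0.061, -0.12, 0.6],
  [0, 0, 0.34, -0.185, -0.081, -0.12, 0.6],
  [0, 0, 0.42, -0.23, -0.1, -0.12, 0.6],
  [0, 0, 0.5, -0.275, -0.12, -0.12, 0.6],
  [0, 0, 0.59, -0.32, -0.139, -0.12, 0.6],
  [0, 0, 0.67, -0.365, -0.159, -0.12, 0.6],
  [0, 0, 0.75, -0.41, -0.179, -0.12, 0.6],
  [0, 0, 0.83, -0.45, -0.196, -0.12, 0.6],
  [0, 0, 0.9, -0.485, -0.211, -0.12, 0.6],
  [0, 0, 0.93, -0.505, -0.22, -0.12, 0.6],
  [0, 0, 0.93, -0.505, -0.22, -0.12, 0.6],
  [0, 0, 0.93, -0.505, -0.22, -0.12, 0.6],
])

```text
time: 6.68
ee_pos: [0.5742, -0.2526, 0.2094]
orientation: [0.839, 0.545, 0.0, -0.002]
wrist_force: [0.5, 0.5, -6.8]
opening: 0.596
grip_force: 56.2
```

```bash
python3 - <<'E'
from h import *
from scipy.spatial.transform import Rotation as Ro
s=ctrl.observe();print(s["time"],s["ee_pos"],s["wrist_force"]);print(Ro.from_quat(s["orientation"]).as_matrix().round(3))
c=cap("wrist","w2.png")
d=cap("scene")
for u in [(195,187)]: print("scene ring",onplane(d,u,.07))
hsv=cv2.cvtColor(c["image"],cv2.COLOR_RGB2HSV); b=cv2.inRange(hsv,(100,90,40),(130,255,255))
ys,xs=np.where(b); print(len(xs))
P=np.array([onplane(c,(u,v),.07)[:2] for u,v in zip(xs,ys)])
A=np.c_[2*P,np.ones(len(P))];q=np.linalg.lstsq(A,(P**2).sum(1),rcond=None)[0]
print("wrist ring fit",q[:2],np.sqrt(q[2]+q[0]**2+q[1]**2))
E
```

```text
6.675 [ 0.57417187 -0.25261427  0.20943541] [ 0.51145058  0.46555112 -6.83720068]
[[ 0.407  0.914 -0.002]
 [ 0.913 -0.407  0.003]
 [ 0.002 -0.003 -1.   ]]
scene ring [ 0.58155414 -0.25479531  0.07      ]
1404
wrist ring fit [ 0.57684554 -0.25732207] 0.05365425188823676
```

View pics/w2.png

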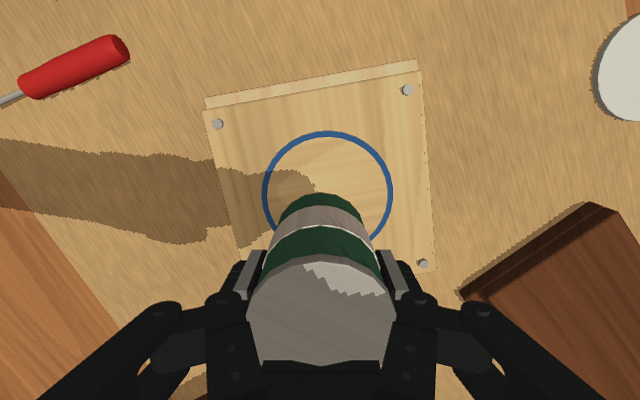

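The ring fits at about (0.577, -0.257), which agrees with the other two cameras. The tin hangs straight. A brown cabinet corner shows at (460,290), so I check its clearance before descending.

```bash
python3 - <<'E'
from h import *
d=cap("scene"); s=cap("side"); w=cap("wrist")
for u in[(137,178),(182,134),(20,178)]:
    p=onplane(d,u,0); print(p.round(3),[ (z,proj(s,[p[0],p[1],z]).round(),proj(w,[p[0],p[1],z]).round(),proj(d,[p[0],p[1],z]).round()) for z in(0,.1,.15,.2)])
for z in(.15,.2,.25): print(z,onplane(s,(425,320),z).round(3),onplane(w,(460,290),z).round(3),onplane(w,(585,203),z).round(3))
E
```

```text
[ 0.47  -0.475  0.   ] [(0, array([419., 421.]), array([317., 362.]), array([137., 178.])), (0.1, array([427., 388.]), array([316., 440.]), array([127., 144.])), (0.15, array([432., 369.]), array([315., 500.]), array([121., 126.])), (0.2, array([437., 348.]), array([314., 585.]), array([115., 107.]))]
[ 0.212 -0.467  0.   ] [(0, array([267., 505.]), array([143., 419.]), array([182., 134.])), (0.1, array([259., 477.]), array([ 95., 506.]), array([176., 104.])), (0.15, array([255., 460.]), array([ 59., 570.]), array([172.,  88.])), (0.2, array([250., 441.]), array([  9., 659.]), array([169.,  71.]))]
[ 0.517 -0.777  0.   ] [(0, array([620., 641.]), array([426., 498.]), array([ 20., 178.])), (0.1, array([661., 625.]), array([452., 594.]), array([  3., 144.])), (0.15, array([687., 615.]), array([469., 661.]), array([ -6., 126.])), (0.2, array([716., 603.]), array([493., 750.]), array([-16., 107.]))]
0.15 [ 0.514 -0.406  0.15 ] [ 0.64  -0.329  0.15 ] [ 0.726 -0.302  0.15 ]
0.2 [ 0.485 -0.432  0.2  ] [ 0.63 -0.29  0.2 ] [ 0.693 -0.27   0.2  ]
0.25 [ 0.455 -0.458  0.25 ] [ 0.621 -0.25   0.25 ] [ 0.66  -0.238  0.25 ]
```

Emit:
drive_tool([
  [0, 0, 0, -0.003, 0.004, 0.03, 0.6],
  [0, 0, 0, -0.003, 0.004, 0.055, 0.6],
  [0, 0, 0, -0.003, 0.004, 0.075, 0.6],
  [0, 0, 0, -0.003, 0.004, 0.083, 0.6],
  [0, 0, 0, -0.003, 0.004, 0.086, 0.6],
  [0, 0, 0, -0.003, 0.004, 0.088, 0.6],
  [0, 0, 0, -0.003, 0.004, 0.09, 0.6],
  [0, 0, 0, -0.003, 0.004, 0.092, 0.6],
  [0, 0, 0, -0.003, 0.004, 0.094, 0.6],
  [0, 0, 0, -0.003, 0.004, 0.096, 0.6],
  [0, 0, 0, -0.003, 0.004, 0.098, 0.6],
  [0, 0, 0, -0.003, 0.004, 0.098, 0.6],
  [0, 0, 0, -0.003, 0.004, 0.098, 0.6],
])

```text
time: 8.55
ee_pos: [0.5774, -0.2595, 0.1126]
orientation: [0.839, 0.544, 0.0, 0.001]
wrist_force: [1.3, -1.1, -3.9]
opening: 0.598
grip_force: 56.5
```

Emit:
drive_tool([
  [0, 0, 0, 0, 0, 0.001, 0.6],
  [0, 0, 0, 0, 0, 0.002, 0.6],
  [0, 0, 0, 0, 0, 0.003, 0.6],
  [0, 0, 0, 0, 0, 0.003, 0.6],
  [0, 0, 0, 0, 0, 0.003, 0.6],
])

```text
time: 9.18
ee_pos: [0.5773, -0.2596, 0.1122]
orientation: [0.839, 0.544, 0.001, 0.001]
wrist_force: [-1.9, 2.2, 10.3]
opening: 0.598
grip_force: 57.6
```

Emit:
drive_tool([
  [0, 0, 0, 0, 0, -0.001, 0.6],
  [0, 0, 0, 0, 0, -0.0015, 0.6],
  [0, 0, 0, 0, 0, -0.0015, 0.38],
  [0, 0, 0, 0, 0, -0.0015, 0.3],
  [0, 0, 0, 0, 0, -0.0015, 0.15],
  [0, 0, 0, 0, 0, -0.0015, 0],
  [0, 0, 0, 0, 0, -0.0015, 0],
  [0, 0, 0, 0, 0, -0.0015, 0],
  [0, 0, 0, 0, 0, -0.03, 0],
  [0, 0, 0, 0, 0, -0.07, 0],
  [0, 0, 0, 0, 0, -0.11, 0],
  [0, 0, 0, 0, 0, -0.15, 0],
  [0, 0, 0, 0, 0, -0.15, 0],
  [0, 0, 0, 0, 0, -0.15, 0],
])

```text
time: 10.92
ee_pos: [0.5763, -0.2588, 0.2587]
orientation: [0.839, 0.544, -0.0, -0.001]
wrist_force: [-0.5, 0.7, -0.6]
opening: 0.997
grip_force: 0.0
```

```bash
python3 - <<'E'
from h import *
s=ctrl.observe();print(s["time"],s["ee_pos"],s["wrist_force"])
cap("wrist","w3.png");cap("side","s3.png")
E
```

```text
10.925 [ 0.57631543 -0.25879954  0.25870078] [-0.51912838  0.69276676 -0.57021009]
```

View pics/w3.png

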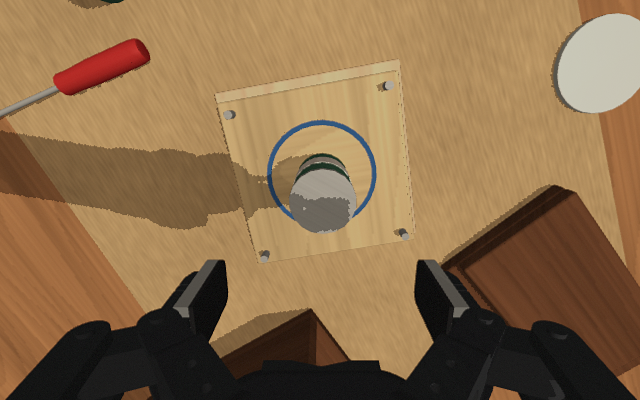

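View pics/s3.png

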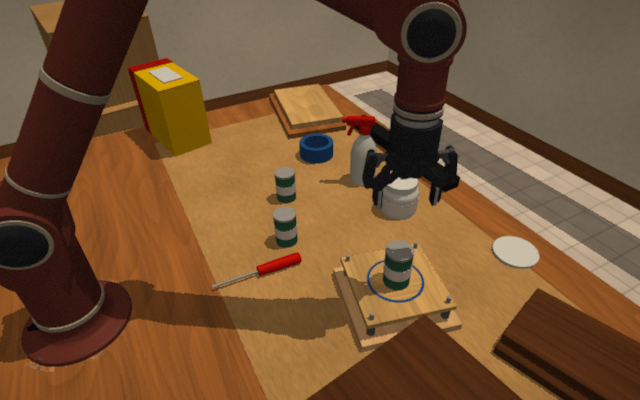

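The tin stands upright inside the ring, with its lid centred at about (323,200) in the wrist view. The posts now stand proud of the board, so it is down. One numeric check, then hand in.

```bash
python3 - <<'E'
from h import *
c=cap("wrist"); p=onplane(c,(323,200),.144)
hsv=cv2.cvtColor(c["image"],cv2.COLOR_RGB2HSV); m=cv2.inRange(hsv,(100,90,40),(130,255,255))
ys,xs=np.where(m)
for z in(.07,.06):
    P=np.array([onplane(c,(u,v),z)[:2] for u,v in zip(xs,ys)])
    q=np.linalg.lstsq(np.c_[2*P,np.ones(len(P))],(P**2).sum(1),rcond=None)[0]
    print(z,q[:2],np.sqrt(q[2]+q[0]**2+q[1]**2))
d=np.linalg.norm(p[:2]-q[:2]); print(p,d)
if d<.02: print(ctrl.hand_in())
E
```

```text
0.07 [ 0.5777361  -0.25519438] 0.05194990461437813
0.06 [ 0.57680656 -0.25729635] 0.053616189072268894
[ 0.57771864 -0.25695191  0.144     ] 0.0009749480527604763
the job is handed in; nothing more can be done
None
```

The heavy tin (about 7 N at the wrist, the first one I lifted) stands upright about 1 mm from the ring's centre with the board pressed down; I didn't touch the two light tins or the other objects, and the job was handed in at about 11 s, with no verdict returned.

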